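# Put the watch-case press dies back on their rack in order of size

## Task

Stand the four white press dies on the four black pads of the aluminium rack in order of diameter, the largest on the pad at the red-button end and the smallest on the pad at the blue-button end, each upright and well centred on its pad. Leave the green glass jar standing where it is.

Things in the scene. Friction and masses are not known exactly. Their poses are not given: they have to be found in the camera images.
- die60_mid (a point): The largest of four loose watch-case press dies: an upright white nylon cylinder, diameter 60 mm, height 32 mm, with a grey disc on its top face; it stands on the bench (z = 0). This point is its centre, 16 mm above its underside; its z axis runs up the cylinder.
- die48_mid (a point): The second largest of four loose watch-case press dies: an upright white nylon cylinder, diameter 48 mm, height 32 mm, with a grey disc on its top face; it stands on the bench (z = 0). This point is its centre, 16 mm above its underside; its z axis runs up the cylinder.
- die36_mid (a point): The third largest of four loose watch-case press dies: an upright white nylon cylinder, diameter 36 mm, height 32 mm, with a grey disc on its top face; it stands on the bench (z = 0). This point is its centre, 16 mm above its underside; its z axis runs up the cylinder.
- die24_mid (a point): The smallest of four loose watch-case press dies: an upright white nylon cylinder, diameter 24 mm, height 32 mm, with a grey disc on its top face; it stands on the bench (z = 0). This point is its centre, 16 mm above its underside; its z axis runs up the cylinder.
- pad_a: One of four round black rubber pads, diameter 64 mm, 2 mm thick, in a row 90 mm apart on top of the rack, a fixed flat aluminium bar (450 x 72 mm, 12 mm high). The pads lie in the order a, b, c, d along the pad's own y axis; the x axis points across the bar. Origin at the centre of the pad's underside, 12 mm above the bench; the pad's top is 2 mm higher.
- pad_b: Black rubber pad, like pad_a, 90 mm from it along the row. Same origin and axes.
- pad_c: Black rubber pad, like pad_a, 180 mm from it along the row. Same origin and axes.
- pad_d: Black rubber pad, like pad_a, 270 mm from it along the row. Same origin and axes.
- red_button: Fixed red button, diameter 24 mm, 10 mm high, on the rack 70 mm beyond the end pad (pad_a or pad_d, whichever is nearest); it marks the rack's end for the largest die. A blue button of the same shape is at the other end. Origin at the centre of its underside.
- jar_mid (a point): Loose green glass jar with a brass cap, diameter 40 mm, height 55 mm, standing on the bench among the dies; not to be disturbed. This point is its centre, half-way up.
Not all that is in view belongs to the job. What is shaped like the part that bears die48_mid but orange is not meant. What is shaped like the part that bears die36_mid but orange is not meant.

How it is judged:
By the outcome, as a careful person would: the job done as asked, in the order asked, and still so for the second after the job is handed in, with the robot touching nothing.
It also fails if it takes over 83 s, if anything falls off the work surface, if the arm or the gripper's body presses on something with over 40 N, if the wrist force passes 120 N, or if a joint passes its speed limit or range.

## Robot

A 6-joint arm with a two-finger parallel gripper is mounted at the origin on the work surface. World frame = base frame: x ahead of the robot, y to its left, z up, the work surface at z = 0. Lengths are in m, angles in rad, forces in N, time in s.
With the tool pointing down it reaches from about 0.4 to 0.925 m from the base axis. Payload 3.4 kg.
Tool frame: the origin (TCP) lies at the very end of the fingers, on their centre line; the grasp point (between the pads) lies 19 mm behind it; z points along the fingers, y is the direction in which the jaws open and shut (so a half turn about z gives the same grasp; the last joint's range is limited). The gripper opens to 85 mm and grips with 20 to 120 N. Pads are 22 mm wide; open, the fingers measure 114 mm over their backs; the gripper's body (76 mm by 85 mm) begins 54 mm behind the grasp point. The pads swing forward as they close: fully open they stand 13 mm farther back than shut.
Start: joints at [-1.351, 0.307, 1.506, -0, 1.328, -0.073], TCP at [0.166, -0.551, 0.2] pointing down, gripper open.
Joint ranges: [-3.12, 3.12], [-1.05, 2.28], [0.14, 2.33], [-1.42, 4.57], [0.1, 2.73], [-2.68, 2.68]. Speed limits (rad/s): [2.57, 2.57, 3.14, 3.14, 3.14, 3.14].

## Interface

Orientations are given as a unit quaternion [x, y, z, w].
In Python, from plant import manip, viewer gives the robot as it stands.
- The arm moves only by the shell command python3 -m jog 'ROWS' [FORCE]. ROWS is JSON, a list of rows, each a list of 3 entries, a list of its own where there are three numbers: the shift along the tool's x, y, z in units of 0.05 m (1.0 is 0.05 m), then the turn, a rotation vector about the tool's x, y, z in units of 180 degrees (1.0 is 180 degrees), then the opening, from -1 (shut) to 1 (fully open). A call has exactly 5 rows; each row shifts and turns the commanded pose from where the row before left it, along the tool's axes as they then stand; what a row does not reach is not made up. A row lasts 1/8 s, in which the tool goes at most 62.5 mm and 10.7 degrees, less where a joint would pass 70% of its speed; a pose out of reach is approached as far as the arm can. A call with a number of a shift or a turn outside -1 to 1 is refused whole. A call with a gripper value outside its range is refused whole. The fingers move at their own pace and stop on an object; FORCE is the grip in N (left out, the last holds). Time passes only in rows, so rows that do not move let the fingers close, or fill a call up. It gives the time, the measured TCP pose, the force and the opening at its end, in the units of the state.
- manip.get_obs(): the state, without advancing time (a new reading comes with each control period).
- viewer.get_image(name): name is "side" or "top" or "wrist"; returns a dict with "img" (384x512x3 uint8, red, green, blue), "depth" (384x512 float32, m along the optical axis (not along the pixel's ray), 0 where there is no reading), "camera_matrix" (3x3 intrinsics, pixels), "world_from_camera" (4x4, takes a point from camera to world coordinates); the wrist camera has in their place "T_tool_cam" (4x4, takes a point from camera to tool coordinates, whose origin is the TCP and whose axes are the flange's). Camera axes: x right, y down, z forward; pixel columns grow to the right and rows downward; lengths in m; the calibration is good to about 2 mm. A picture is of the moment at which its call begins: read the wrist's pose just before it.
- manip.sign_off(): hands the job in, once; it reports no verdict.
The state is a dict: "time_s": time; "joint_pos": joint angles; "joint_vel": joint speeds; "tau": joint torques, N m; "ee_pos": TCP position; "tool_rot": TCP orientation; "ft_force": force on the tool from outside, world axes, zero at the start; "torque": the same for the moment, N m; "opening": opening from 0.0 (shut) to 1.0 (fully open).
Only numpy, scipy, OpenCV 4.12 (cv2) and the standard library are available. Lean on these libraries where they do the work, as an engineer would, in place of code of your own. Each camera call takes 0.05 s, during which the arm holds its last target. There are 200 camera calls.

## Working session

There is one attempt and no reset: what is moved stays moved. The work goes in short steps, Python scripts to look and compute and a shell command to move; the robot and the scene stay as the last step left them, time stands still between calls to the robot, and variables do not carry over. Pictures are saved under pics/ and viewed, about 12 in all and at most 16, crops included, and the job is handed in when it is done.

```bash
mkdir -p pics; ls; python3 - <<'E'
from plant import manip, viewer
import cv2,numpy as np
print(manip.get_obs())
for n in ("top","side"):
    r=viewer.get_image(n); np.savez(f"pics/{n}0.npz",**r)
    cv2.imwrite(f"pics/{n}0.png",r["img"][:,:,::-1])
    print(n,r["camera_matrix"].round(1).tolist(),r["world_from_camera"].round(3).tolist())
E
```

```text
pics
{'time_s': 0.0, 'joint_pos': array([-1.35148136e+00,  3.07593439e-01,  1.50768863e+00,  2.08523120e-05,
        1.32839869e+00, -7.34667702e-02]), 'joint_vel': array([ 0.00058041,  0.00095298, -0.00027671, -0.00037338, -0.00030497,
        0.00130765]), 'tau': array([-1.54682211e-04, -4.57554638e+01, -2.51920688e+01, -5.54457820e-04,
        1.33089290e-02, -5.45330965e-05]), 'ee_pos': array([ 0.16578919, -0.54977603,  0.19916366]), 'tool_rot': array([ 9.89303806e-01,  1.45865995e-01, -6.59773651e-05, -1.04201599e-03]), 'ft_force': array([ 0.25707837, -1.26054019, -0.00155055]), 'torque': array([ 0.00691788, -0.0230546 ,  0.01360458]), 'opening': 0.9992583169309219}
top [[449.8, 0.0, 256.4], [0.0, 449.8, 183.2], [0.0, 0.0, 1.0]] [[-0.004, -0.995, 0.103, 0.38], [-1.0, 0.007, 0.025, -0.049], [-0.025, -0.103, -0.994, 1.052], [0.0, 0.0, 0.0, 1.0]]
side [[417.2, 0.0, 250.7], [0.0, 417.2, 191.0], [0.0, 0.0, 1.0]] [[-0.952, -0.229, 0.202, 0.321], [-0.305, 0.677, -0.67, 0.567], [0.017, -0.699, -0.715, 0.677], [0.0, 0.0, 0.0, 1.0]]
```

View pics/top0.png

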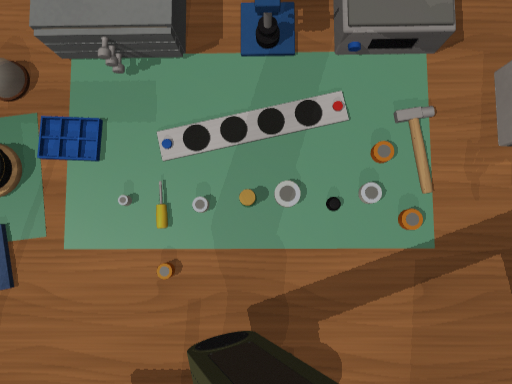

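View pics/side0.png

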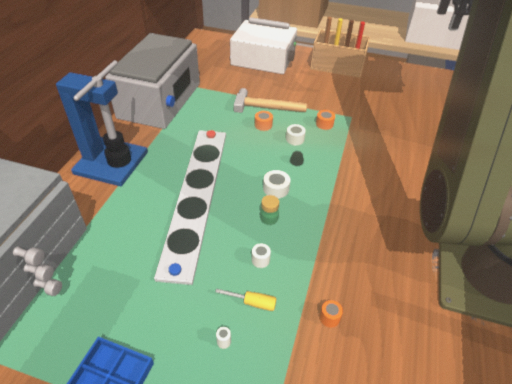

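The four white dies are at top px (288,193), (371,192), (200,204) and (123,200). Things that could be mistaken for them are the orange rings (383,151), (411,219) and (165,271), the jar (248,198) and a black knob (333,204). Red button at (338,106), blue at (167,144).

```bash
cat > h.py <<'E'
import numpy as np, cv2
from scipy.spatial.transform import Rotation as R
def world(r,T=None):
    T=r["world_from_camera"] if T is None else T
    K=r["camera_matrix"]; d=r["depth"]; v,u=np.indices(d.shape)
    p=np.stack([(u-K[0,2])/K[0,0]*d,(v-K[1,2])/K[1,1]*d,d],-1)
    return p@T[:3,:3].T+T[:3,3]
def blobs(mask,W,amin=30):
    n,l,s,c=cv2.connectedComponentsWithStats(mask.astype(np.uint8))
    for i in range(1,n):
        if s[i,4]>=amin:
            P=W[l==i]; xy=P[:,:2].astype(np.float32)
            (cx,cy),rad=cv2.minEnclosingCircle(xy)
            print("px",c[i].round(0),"n",s[i,4],"circ",np.round([cx,cy,2*rad],4),"mean",xy.mean(0).round(4),"z",np.median(P[:,2]).round(4))
E
python3 - <<'E'
from h import *
r=dict(np.load("pics/top0.npz")); W=world(r); im=r["img"]; hsv=cv2.cvtColor(im,cv2.COLOR_RGB2HSV)
H,S,V=[hsv[...,i].astype(int) for i in range(3)]; z=W[...,2]
work=np.zeros(z.shape,bool); work[80:260,105:432]=1
print("raised 25-40"); blobs(work&(z>.025)&(z<.042),W)
print("jar"); blobs(work&(z>.046)&(z<.065),W)
print("black"); blobs(work&(V<45)&(z<.03),W,100)
print("red/blue"); blobs(work&(S>150)&((H<6)|(H>174))&(V>100)&(z<.03),W,20); blobs(work&(S>150)&(H>105)&(H<130)&(z<.03),W,20)
big=cv2.resize(im[170:235,105:425],None,fx=2.5,fy=2.5,interpolation=cv2.INTER_CUBIC); cv2.imwrite("pics/crop1.png",big[:,:,::-1])
E
```

```text
raised 25-40
px [411. 114.] n 200 circ [ 0.6484 -0.3824  0.0704] mean [ 0.6433 -0.3813] z 0.0265
px [423. 160.] n 185 circ [ 0.5324 -0.3999  0.1413] mean [ 0.5355 -0.4034] z 0.0264
px [383. 151.] n 346 circ [ 0.5565 -0.3134  0.0487] mean [ 0.5563 -0.313 ] z 0.032
px [287. 194.] n 536 circ [ 0.4615 -0.0934  0.0601] mean [ 0.461  -0.0934] z 0.0318
px [371. 193.] n 356 circ [ 0.462  -0.2827  0.0482] mean [ 0.4618 -0.2822] z 0.0319
px [123. 200.] n 90 circ [0.4488 0.2825 0.0238] mean [0.4486 0.2821] z 0.0321
px [200. 204.] n 195 circ [0.4376 0.1055 0.036 ] mean [0.4377 0.1055] z 0.0317
px [334. 203.] n 60 circ [ 0.4385 -0.2     0.0242] mean [ 0.4386 -0.1996] z 0.0265
px [160. 217.] n 61 circ [0.4118 0.1996 0.0513] mean [0.4097 0.197 ] z 0.0262
px [411. 219.] n 369 circ [ 0.402  -0.3719  0.0489] mean [ 0.4017 -0.3712] z 0.0318
jar
px [247. 197.] n 207 circ [ 0.4518 -0.0032  0.0364] mean [ 0.4514 -0.0032] z 0.0545
black
px [308. 112.] n 518 circ [ 0.6532 -0.1455  0.0626] mean [ 0.6534 -0.1452] z 0.0141
px [271. 121.] n 521 circ [ 0.6338 -0.0569  0.0624] mean [ 0.6342 -0.0572] z 0.0142
px [233. 129.] n 516 circ [0.6156 0.0305 0.0615] mean [0.6156 0.0304] z 0.0138
px [196. 137.] n 512 circ [0.5971 0.1183 0.062 ] mean [0.5966 0.1186] z 0.0139
px [333. 203.] n 147 circ [ 0.4392 -0.2003  0.0327] mean [ 0.4393 -0.198 ] z 0.0245
red/blue
px [337. 105.] n 71 circ [ 0.6674 -0.2141  0.0234] mean [ 0.6671 -0.2133] z 0.0221
px [167. 143.] n 67 circ [0.5805 0.1868 0.0237] mean [0.5816 0.186 ] z 0.0225
```

View pics/crop1.png

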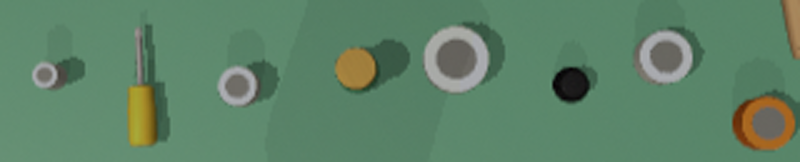

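The crop confirms four white dies with grey tops, plus the jar, the knob and one orange decoy. Circle fits give diameters of 60.1, 48.2, 36.0 and 23.8 mm. First I turn the jaws across the rack (azimuth +12°).

```bash
cat > go.py <<'E'
import sys; from h import *; from plant import manip
D={"d60":(.4612,-.0934),"d48":(.462,-.2825),"d36":(.4376,.1055),"d24":(.4487,.2823),"p60":(.653,-.1452),"p48":(.6343,-.0572),"p36":(.6156,.0305),"p24":(.597,.1184)}
o=manip.get_obs(); M=R.from_quat(o["tool_rot"]); m=M.as_matrix(); p=o["ee_pos"]
print("t",round(o["time_s"],2),"pos",p.round(4),"yaz",np.degrees(np.arctan2(m[1,1],m[0,1])).round(2),"tilt",m[:2,2].round(4),"op",round(o["opening"]*85,1),"F",o["ft_force"].round(1),"q6",o["joint_pos"][5].round(2))
for a in sys.argv[1:]:
    k,z=a.split(","); d=m.T@(np.array([*D[k],float(z)])-p)/.05; print(a,"units",d.round(3),"per-turn z to 12deg", round(-(12-np.degrees(np.arctan2(m[1,1],m[0,1])))/180,4))
E
python3 -m jog '[[[0,0,0],[0,0,-0.0473],1],[[0,0,0],[0,0,-0.0473],1],[[0,0,0],[0,0,-0.0473],1],[[0,0,0],[0,0,-0.0473],1],[[0,0,0],[0,0,-0.0473],1]]' 50
python3 -m jog '[[[0,0,0],[0,0,-0.0473],1],[[0,0,0],[0,0,-0.0473],1],[[0,0,0],[0,0,-0.0473],1],[[0,0,0],[0,0,-0.0473],1],[[0,0,0],[0,0,-0.0473],1]]'
python3 go.py d48,0.1
```

```text
time_s: 0.72
ee_pos: [0.1658, -0.5501, 0.1995]
tool_rot: [0.868, 0.497, 0.0, -0.001]
ft_force: [-0.3, 0.3, -0.2]
opening: 0.999
time_s: 1.35
ee_pos: [0.1658, -0.5501, 0.1995]
tool_rot: [0.628, 0.778, 0.0, -0.001]
ft_force: [-0.2, -0.4, 0.2]
opening: 1.001
t 1.35 pos [ 0.1658 -0.5501  0.1995] yaz 12.2 tilt [-0.0003  0.0013] op 85.1 F [-0.2 -0.4  0.2] q6 -1.56
d48,0.1 units [3.977 6.92  1.995] per-turn z to 12deg 0.0011
```

```bash

python3 -m jog '[[[0.4,0.69,0.1],[0,0,0],1],[[0.4,0.69,0.2],[0,0,0],1],[[0.4,0.69,0.2],[0,0,0],1],[[0.4,0.69,0.2],[0,0,0],1],[[0.4,0.69,0.2],[0,0,0],1]]' >/dev/null
python3 -m jog '[[[0.4,0.69,0.2],[0,0,0],1],[[0.4,0.69,0.2],[0,0,0],1],[[0.4,0.69,0.2],[0,0,0],1],[[0.4,0.69,0.2],[0,0,0],1],[[0.4,0.69,0.2],[0,0,0],1]]' >/dev/null
python3 go.py d48,0.1 d48,0.004
python3 - <<'E'
from h import *; from plant import manip,viewer
o=manip.get_obs(); r=viewer.get_image("wrist")
T=np.eye(4); T[:3,:3]=R.from_quat(o["tool_rot"]).as_matrix(); T[:3,3]=o["ee_pos"]
W=world(r,T@r["T_tool_cam"]); z=W[...,2]; blobs((z>.029)&(z<.036)&(r["depth"]>0),W,500)
cv2.imwrite("pics/w1.png",r["img"][:,:,::-1])
E
```

```text
t 2.6 pos [ 0.4628 -0.2825  0.1044] yaz 11.91 tilt [-0.0006  0.0003] op 84.9 F [ 0.2  0.  -0.3] q6 -0.83
d48,0.1 units [ 0.003 -0.016  0.089] per-turn z to 12deg -0.0005
d48,0.004 units [ 2.000e-03 -1.500e-02  2.009e+00] per-turn z to 12deg -0.0005
px [254. 188.] n 1771 circ [ 0.4602 -0.2824  0.0479] mean [ 0.4599 -0.2815] z 0.0321
px [336. 232.] n 1233 circ [ 0.5545 -0.3137  0.0484] mean [ 0.5519 -0.3095] z 0.032
px [189. 255.] n 833 circ [ 0.4001 -0.3712  0.0481] mean [ 0.4076 -0.3682] z 0.0321
```

View pics/w1.png

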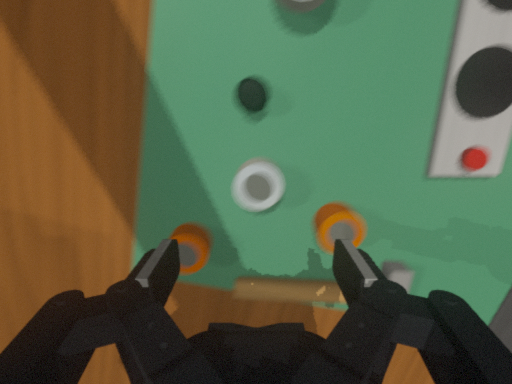

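The wrist view shows the white die at (258,186), agreeing with the top camera within 2 mm; the orange decoys at (340,228) and (190,250) are clear of the fingers. I descend, grip and lift.

```bash

python3 -m jog '[[[0,0,0.4],[0,0,0],1],[[0,0,0.4],[0,0,0],1],[[0,0,0.4],[0,0,0],1],[[0,0,0.4],[0,0,0],1],[[0,0,0.41],[0,0,0],1]]' 
python3 -m jog '[[[0,0,0],[0,0,0],-1],[[0,0,0],[0,0,0],-1],[[0,0,0],[0,0,0],-1],[[0,0,0],[0,0,0],-1],[[0,0,0],[0,0,0],-1]]' 60
python3 go.py
python3 -m jog '[[[0,0,0],[0,0,0],-1],[[0,0,-0.4],[0,0,0],-1],[[0,0,-0.5],[0,0,0],-1],[[0,0,-0.6],[0,0,0],-1],[[0,0,-0.5],[0,0,0],-1]]'
python3 go.py p48,0.1
python3 - <<'E'
from h import *; from plant import manip,viewer
r=viewer.get_image("side")
cv2.imwrite("pics/s1.png",cv2.resize(r["img"][60:240,220:460],None,fx=3,fy=3)[:,:,::-1])
E
```

```text
time_s: 3.28
ee_pos: [0.4619, -0.2836, 0.0038]
tool_rot: [0.63, 0.777, -0.0, -0.0]
ft_force: [0.2, 0.0, 0.5]
opening: 0.999
time_s: 3.9
ee_pos: [0.4625, -0.2838, 0.0051]
tool_rot: [0.63, 0.777, 0.0, 0.0]
ft_force: [0.3, 0.0, 0.0]
opening: 0.002
t 3.9 pos [ 0.4625 -0.2838  0.0051] yaz 11.92 tilt [ 0.0008 -0.0005] op 0.2 F [0.3 0.  0. ] q6 -0.84
time_s: 4.53
ee_pos: [0.4623, -0.2836, 0.1057]
tool_rot: [0.63, 0.777, 0.0, 0.0]
ft_force: [0.3, -0.6, -0.4]
opening: 0.002
t 4.53 pos [ 0.4623 -0.2836  0.1057] yaz 11.92 tilt [ 0.0004 -0.0003] op 0.2 F [ 0.3 -0.6 -0.4] q6 -0.84
p48,0.1 units [3.721 4.301 0.114] per-turn z to 12deg -0.0005
```

View pics/s1.png

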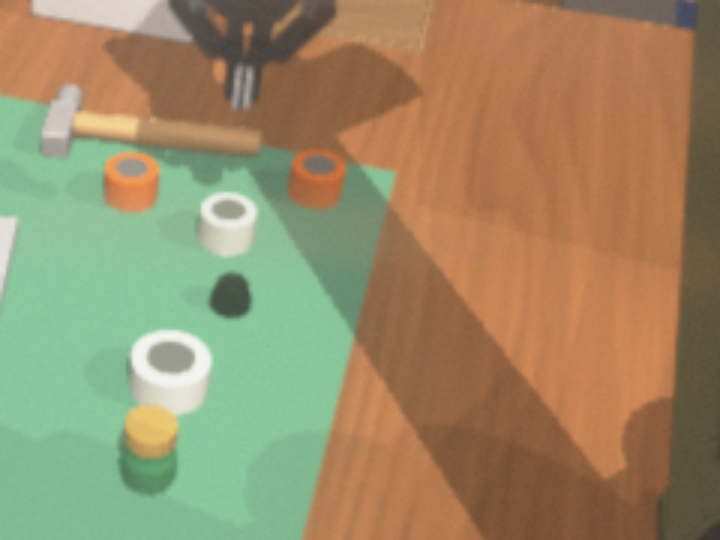

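The gripper closed on nothing (opening 0), and the die is untouched at side px (296,134). I'll check where the fingertips really are against the reported TCP.

```bash
python3 - <<'E'
from h import *; from plant import manip,viewer
o=manip.get_obs(); p=o["ee_pos"]
print(p.round(4),o["joint_pos"].round(3))
for n in("side","top"):
    r=viewer.get_image(n); T=np.linalg.inv(r["world_from_camera"]); W=world(r)
    c=T[:3,:3]@p+T[:3,3]; q=r["camera_matrix"]@c; print(n,"TCP px",(q/q[2])[:2].round(1))
    z=W[...,2]; m=(z>.06)&(z<.2)&(np.hypot(W[...,0]-p[0],W[...,1]-p[1])<.2)
    P=W[m]; print(n,len(P),"lowest",P[P[:,2]<P[:,2].min()+.02].mean(0) if len(P) else None, P[:,2].min() if len(P) else None)
    cv2.imwrite(f"pics/{n}2.png",r["img"][:,:,::-1])
r=viewer.get_image("wrist"); print(r["T_tool_cam"].round(3)); T=np.linalg.inv(r["T_tool_cam"]); q=r["camera_matrix"]@T[:3,3]; print("wrist TCP px",(q/q[2])[:2])
a=np.hstack([cv2.imread("pics/top2.png"),r["img"][:,:,::-1]]); cv2.imwrite("pics/tw2.png",cv2.resize(a,(800,300),interpolation=cv2.INTER_AREA))
E
```

```text
[ 0.4641 -0.285   0.1088] [-0.628  0.349  1.7    0.     1.087 -0.836]
side TCP px [298. 103.]
side 404 lowest [ 0.46350378 -0.27704224  0.15263379] 0.1407254475173878
top TCP px [380.4 188.6]
top 45 lowest [ 0.46449497 -0.27513487  0.15138956] 0.13938043401579547
[[-0.001 -0.953 -0.304  0.078]
 [ 1.    -0.    -0.001 -0.001]
 [ 0.001 -0.304  0.953 -0.174]
 [ 0.     0.     0.     1.   ]]
wrist TCP px [257.02316798 220.69657844]
```

View pics/tw2.png

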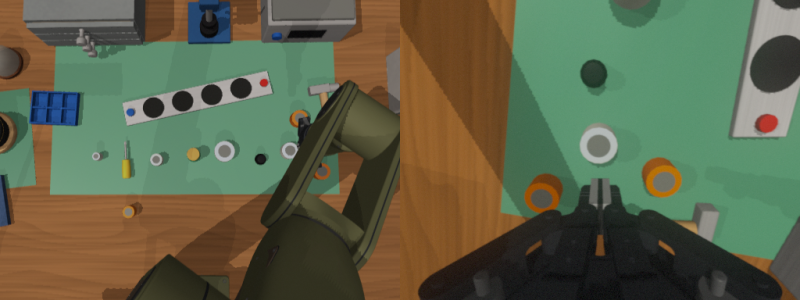

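The seen fingertips are about 30 mm higher than the TCP says. I'll measure them in the tool frame with the wrist depth, both shut and at about 60 % open.

```bash
cat > tip.py <<'E'
from h import *; from plant import manip,viewer
o=manip.get_obs(); r=viewer.get_image("wrist"); P=world(r,r["T_tool_cam"]); d=r["depth"]
m=(d>0)&(P[...,2]>-.1)&(P[...,2]<.03)&(abs(P[...,0])<.06)
Q=P[m]; print("op",o["opening"].round(3),"z",o["ee_pos"][2].round(4),"n",len(Q))
if len(Q):
    t=Q[Q[:,2]>np.percentile(Q[:,2],99.5)-.004]; print("tip tool z max",np.percentile(Q[:,2],99.8).round(4),"tip x range",t[:,0].min().round(3),t[:,0].max().round(3),"y",t[:,1].min().round(3),t[:,1].max().round(3))
s=viewer.get_image("side"); W=world(s); M=R.from_quat(o["tool_rot"]).as_matrix(); L=(W-o["ee_pos"])@M
k=(s["depth"]>0)&(abs(L[...,0])<.03)&(abs(L[...,1])<.07)&(L[...,2]<.03)&(L[...,2]>-.08)&(W[...,2]>.045)
Q=L[k]; print("side tips", len(Q), Q[Q[:,2]>Q[:,2].max()-.004].round(3)[:8].tolist() if len(Q) else 0)
E
python3 tip.py
python3 -m jog '[[[0,0,0],[0,0,0],0.4],[[0,0,0],[0,0,0],0.4],[[0,0,0],[0,0,0],0.4],[[0,0,0],[0,0,0],0.4],[[0,0,0],[0,0,0],0.4]]'
python3 tip.py; python3 go.py
```

```text
time_s: 5.4
ee_pos: [0.4622, -0.2836, 0.1046]
tool_rot: [0.63, 0.777, 0.0, -0.0]
ft_force: [0.1, 1.3, -0.2]
opening: 0.7
t 5.45 pos [ 0.4623 -0.2837  0.1046] yaz 11.92 tilt [ 0.0001 -0.    ] op 59.4 F [ 0.3  0.4 -0.3] q6 -0.84Traceback (most recent call last):
  File "tip.py", line 4, in <module>
    Q=P[m]; print("op",o["opening"].round(3),"z",o["ee_pos"][2].round(4),"n",len(Q))
                       ^^^^^^^^^^^^^^^^^^
AttributeError: 'float' object has no attribute 'round'
Traceback (most recent call last):
  File "tip.py", line 4, in <module>
    Q=P[m]; print("op",o["opening"].round(3),"z",o["ee_pos"][2].round(4),"n",len(Q))
                       ^^^^^^^^^^^^^^^^^^
AttributeError: 'float' object has no attribute 'round'
```

```bash
sed -i 's/o\["opening"\].round(3)/o["opening"]/' tip.py; python3 tip.py
python3 -m jog '[[[0,0,0],[0,0,0],-1],[[0,0,0],[0,0,0],-1],[[0,0,0],[0,0,0],-1],[[0,0,0],[0,0,0],-1],[[0,0,0],[0,0,0],-1]]'
python3 tip.py
```

```text
op 0.698489965847693 z 0.1046 n 12636
tip tool z max -0.0379 tip x range -0.011 0.012 y -0.042 0.041
side tips 192 [[0.008, 0.035, -0.041], [0.009, 0.037, -0.038], [0.01, 0.035, -0.039], [0.009, 0.033, -0.039], [0.007, -0.032, -0.04], [0.008, -0.034, -0.041], [0.01, -0.03, -0.039], [0.008, -0.033, -0.038]]
time_s: 6.18
ee_pos: [0.4622, -0.2836, 0.1046]
tool_rot: [0.63, 0.777, 0.0, -0.0]
ft_force: [-0.1, 0.2, -0.1]
opening: -0.006
op -0.005890184016075643 z 0.1046 n 11779
tip tool z max -0.0357 tip x range 0.007 0.012 y -0.014 0.012
side tips 226 [[0.008, 0.007, -0.035], [0.009, 0.005, -0.036], [0.008, 0.002, -0.035], [0.007, -0.003, -0.035], [0.008, 0.002, -0.033], [0.006, -0.001, -0.032], [0.008, -0.003, -0.033], [0.01, -0.005, -0.034]]
```

Both cameras put the real fingertips 33 mm (shut) to 38 mm (70 % open) behind the reported TCP, so grasps go about 33 mm lower: TCP z ≈ −0.030 on the bench, ≈ −0.015 on the rack. I retry.

```bash

python3 -m jog '[[[0,-0.01,0.15],[0,0,0],1],[[0,0,0.15],[0,0,0],1],[[0,0,0.15],[0,0,0],1],[[0,0,0.15],[0,0,0],1],[[0,0,0.15],[0,0,0],1]]' >/dev/null
python3 -m jog '[[[0,0,0.4],[0,0,0],1],[[0,0,0.4],[0,0,0],1],[[0,0,0.4],[0,0,0],1],[[0,0,0.4],[0,0,0],1],[[0,0,0.34],[0,0,0],1]]' 
python3 go.py
python3 -m jog '[[[0,0,0],[0,0,0],-1],[[0,0,0],[0,0,0],-1],[[0,0,0],[0,0,0],-1],[[0,0,0],[0,0,0],-1],[[0,0,0],[0,0,0],-1]]' 60
python3 go.py
```

```text
time_s: 7.52
ee_pos: [0.4616, -0.2837, -0.0309]
tool_rot: [0.63, 0.777, -0.0, -0.0]
ft_force: [0.1, -0.5, -0.6]
opening: 0.997
t 7.53 pos [ 0.4616 -0.2837 -0.0309] yaz 11.92 tilt [-0.0003  0.0002] op 84.8 F [ 0.1 -0.5 -0.6] q6 -0.84
time_s: 8.15
ee_pos: [0.4623, -0.2842, -0.0291]
tool_rot: [0.63, 0.777, 0.0, 0.001]
ft_force: [-0.1, -0.1, 5.6]
opening: 0.547
t 8.15 pos [ 0.4623 -0.2842 -0.0291] yaz 11.92 tilt [ 0.0014 -0.001 ] op 46.5 F [-0.1 -0.1  5.6] q6 -0.84
```

```bash

python3 -m jog '[[[0,0,-0.3],[0,0,0],-1],[[0,0,-0.5],[0,0,0],-1],[[0,0,-0.6],[0,0,0],-1],[[0,0,-0.6],[0,0,0],-1],[[0,0,-0.5],[0,0,0],-1]]'
python3 -m jog '[[[0.37,0.43,0],[0,0,0],-1],[[0.37,0.43,0],[0,0,0],-1],[[0.37,0.43,0],[0,0,0],-1],[[0.37,0.43,0],[0,0,0],-1],[[0.37,0.43,0],[0,0,0],-1]]' >/dev/null
python3 -m jog '[[[0.37,0.43,0],[0,0,0],-1],[[0.37,0.43,0],[0,0,0],-1],[[0.37,0.43,0],[0,0,0],-1],[[0.37,0.43,0],[0,0,0],-1],[[0.37,0.43,0],[0,0,0],-1]]'
python3 go.py p48,-0.015
cat > held.py <<'E'
from h import *; from plant import manip,viewer
o=manip.get_obs(); r=viewer.get_image("wrist"); P=world(r,r["T_tool_cam"]); d=r["depth"]; im=r["img"].astype(int)
m=(d>0)&(P[...,2]>-.08)&(P[...,2]<.0)&(im.min(-1)>95)&(im.max(-1)-im.min(-1)<40)&(abs(P[...,1])<.04)
n,l,s,c=cv2.connectedComponentsWithStats(m.astype(np.uint8)); i=1+s[1:,4].argmax(); Q=P[l==i]
print("held white n",len(Q),"tool x",np.percentile(Q[:,0],[1,99]).round(4),"y",np.percentile(Q[:,1],[1,99]).round(4),"z",np.percentile(Q[:,2],[1,99]).round(4))
cv2.imwrite("pics/held.png",r["img"][:,:,::-1])
E
python3 held.py
```

```text
time_s: 8.78
ee_pos: [0.4617, -0.2837, 0.0971]
tool_rot: [0.63, 0.777, 0.0, 0.0]
ft_force: [0.2, -0.0, -1.4]
opening: 0.539
time_s: 10.02
ee_pos: [0.634, -0.0575, 0.0958]
tool_rot: [0.63, 0.777, -0.0, -0.0]
ft_force: [0.5, -0.6, -0.7]
opening: 0.545
t 10.03 pos [ 0.634  -0.0575  0.0958] yaz 11.92 tilt [-0.0002 -0.    ] op 46.3 F [ 0.5 -0.6 -0.7] q6 -0.36
p48,-0.015 units [0.004 0.008 2.215] per-turn z to 12deg -0.0005
held white n 6889 tool x [-0.0193  0.0257] y [-0.0225  0.0211] z [-0.0624 -0.0323]
```

View pics/held.png

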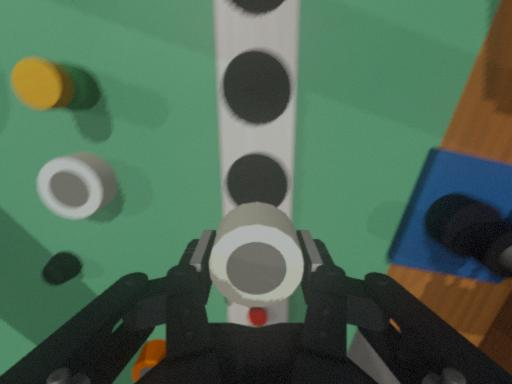

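Die 48 is held upright (centred about (257,262)), with its bottom about 31 mm behind the TCP and roughly 1.5 mm off along the rack. I lower it to the pad and release.

```bash

python3 -m jog '[[[-0.03,0.01,0.5],[0,0,0],-1],[[0,0,0.6],[0,0,0],-1],[[0,0,0.6],[0,0,0],-1],[[0,0,0.35],[0,0,0],-1],[[0,0,0.16],[0,0,0],-1]]'
python3 -m jog '[[[0,0,0],[0,0,0],-1],[[0,0,0],[0,0,0],1],[[0,0,0],[0,0,0],1],[[0,0,0],[0,0,0],1],[[0,0,0],[0,0,0],1]]'
python3 -m jog '[[[0,0,0],[0,0,0],1],[[0,0,-0.4],[0,0,0],1],[[0,0,-0.5],[0,0,0],1],[[0,0,-0.7],[0,0,0],1],[[0,0,-0.6],[0,0,0],1]]'
cat > chk.py <<'E'
from h import *; from plant import viewer
r=viewer.get_image("top"); W=world(r); z=W[...,2]; im=r["img"]
cv2.imwrite("pics/chk.png",im[:,:,::-1]); blobs((z>.042)&(z<.05)&(W[...,0]>.54)&(W[...,0]<.7)&(abs(W[...,1])<.25),W,40)
E
python3 chk.py; python3 go.py d60,0.1
```

```text
time_s: 10.7
ee_pos: [0.6338, -0.0596, -0.0153]
tool_rot: [0.63, 0.777, -0.0, -0.001]
ft_force: [-14.3, 0.9, 43.5]
opening: 0.545
time_s: 11.32
ee_pos: [0.6347, -0.0597, -0.0153]
tool_rot: [0.63, 0.777, 0.0, 0.0]
ft_force: [0.6, 0.7, -0.8]
opening: 0.999
time_s: 11.95
ee_pos: [0.6347, -0.0597, 0.0957]
tool_rot: [0.63, 0.777, 0.0, 0.0]
ft_force: [-0.0, 0.5, -0.0]
opening: 1.001
px [266. 119.] n 116 circ [ 0.6335 -0.0501  0.0435] mean [ 0.6312 -0.047 ] z 0.0462
t 12.0 pos [ 0.6376 -0.0601  0.1001] yaz 11.92 tilt [ 0.0074 -0.0012] op 85.2 F [ 1.5 -0.7  2. ] q6 -0.37
d60,0.1 units [ 0.076 -3.589 -0.023] per-turn z to 12deg -0.0004
```

```bash

python3 -m jog '[[[0.01,-0.45,0],[0,0,0],1],[[0.01,-0.45,0],[0,0,0],1],[[0.01,-0.45,0],[0,0,0],1],[[0.01,-0.45,0],[0,0,0],1],[[0.01,-0.45,0],[0,0,0],1]]' >/dev/null
python3 -m jog '[[[0.01,-0.45,0],[0,0,0],1],[[0.01,-0.45,0],[0,0,0],1],[[0.01,-0.44,0],[0,0,0],1],[[0,0,0],[0,0,0],1],[[0,0,0],[0,0,0],1]]' >/dev/null
python3 chk.py; python3 go.py d60,-0.033
python3 - <<'E'
from h import *; from plant import manip,viewer
o=manip.get_obs(); r=viewer.get_image("wrist")
T=np.eye(4); T[:3,:3]=R.from_quat(o["tool_rot"]).as_matrix(); T[:3,3]=o["ee_pos"]
W=world(r,T@r["T_tool_cam"]); z=W[...,2]; blobs((z>.028)&(z<.036)&(r["depth"]>0),W,500); blobs((z>.042)&(z<.05)&(r["depth"]>0),W,500)
E
```

```text
px [271. 114.] n 232 circ [ 0.6357 -0.0592  0.0477] mean [ 0.6413 -0.0584] z 0.046
t 13.3 pos [ 0.4597 -0.093   0.0948] yaz 11.92 tilt [ 0.0017 -0.0003] op 85.1 F [0.2 0.6 0.3] q6 -0.5
d60,-0.033 units [-0.012  0.023  2.556] per-turn z to 12deg -0.0005
px [256. 191.] n 2996 circ [ 0.4589 -0.0928  0.0599] mean [ 0.4586 -0.0915] z 0.0321
px [454. 199.] n 2187 circ [ 0.6338 -0.0585  0.0492] mean [ 0.632  -0.0576] z 0.0459
```

Die 48 sits within about 1.5 mm of its pad centre. Next is die 60.

```bash

python3 -m jog '[[[0,0.01,0.4],[0,0,0],1],[[0,0,0.6],[0,0,0],1],[[0,0,0.6],[0,0,0],1],[[0,0,0.55],[0,0,0],1],[[0,0,0.4],[0,0,0],1]]'
python3 -m jog '[[[0,0,0],[0,0,0],-1],[[0,0,0],[0,0,0],-1],[[0,0,0],[0,0,0],-1],[[0,0,0],[0,0,0],-1],[[0,0,0],[0,0,0],-1]]' 60
python3 go.py
python3 -m jog '[[[0,0,-0.3],[0,0,0],-1],[[0,0,-0.5],[0,0,0],-1],[[0,0,-0.6],[0,0,0],-1],[[0,0,-0.6],[0,0,0],-1],[[0,0,-0.6],[0,0,0],-1]]'
python3 -m jog '[[[0,0,0],[0,0,0],-1],[[0,0,0],[0,0,0],-1],[[0,0,0],[0,0,0],-1],[[0,0,0],[0,0,0],-1],[[0,0,0],[0,0,0],-1]]' >/dev/null
python3 go.py p60,0.1; python3 held.py
```

```text
time_s: 13.98
ee_pos: [0.4595, -0.0926, -0.0343]
tool_rot: [0.63, 0.777, -0.0, -0.0]
ft_force: [-0.1, 0.2, 0.1]
opening: 1.003
time_s: 14.6
ee_pos: [0.459, -0.0928, -0.0325]
tool_rot: [0.63, 0.777, 0.0, 0.0]
ft_force: [0.2, 0.7, -0.7]
opening: 0.686
t 14.6 pos [ 0.459  -0.0928 -0.0325] yaz 11.92 tilt [ 0.0008 -0.0002] op 58.3 F [ 0.2  0.7 -0.7] q6 -0.5
time_s: 15.22
ee_pos: [0.4584, -0.0926, 0.0982]
tool_rot: [0.63, 0.777, 0.0, -0.0]
ft_force: [0.3, 0.1, -0.2]
opening: 0.689
t 15.85 pos [ 0.4583 -0.0926  0.0965] yaz 11.91 tilt [-0.0013  0.0004] op 58.6 F [ 0.3 -0.5 -1.2] q6 -0.5
p60,0.1 units [-1.832  3.592 -0.076] per-turn z to 12deg -0.0005
held white n 9548 tool x [-0.027   0.0297] y [-0.0282  0.0267] z [-0.066  -0.0361]
```

```bash

python3 -m jog '[[[-0.23,0.45,0],[0,0,0],-1],[[-0.23,0.45,0],[0,0,0],-1],[[-0.23,0.45,0],[0,0,0],-1],[[-0.23,0.45,0],[0,0,0],-1],[[-0.23,0.45,0],[0,0,0],-1]]' >/dev/null
python3 -m jog '[[[-0.23,0.45,0],[0,0,0],-1],[[-0.23,0.45,0],[0,0,0],-1],[[-0.22,0.44,0],[0,0,0],-1],[[0,0,0],[0,0,0],-1],[[0,0,0],[0,0,0],-1]]' 
python3 go.py p60,-0.017
```

```text
time_s: 17.15
ee_pos: [0.6519, -0.1448, 0.0964]
tool_rot: [0.63, 0.777, -0.0, -0.001]
ft_force: [0.5, -0.3, -0.1]
opening: 0.682
t 17.15 pos [ 0.6519 -0.1448  0.0964] yaz 11.92 tilt [-0.0023  0.0007] op 58.0 F [ 0.5 -0.3 -0.1] q6 -0.49
p60,-0.017 units [-0.015  0.024  2.269] per-turn z to 12deg -0.0005
```

```bash

python3 -m jog '[[[-0.01,0.02,0.5],[0,0,0],-1],[[0,0,0.6],[0,0,0],-1],[[0,0,0.6],[0,0,0],-1],[[0,0,0.4],[0,0,0],-1],[[0,0,0.16],[0,0,0],-1]]'
python3 -m jog '[[[0,0,0],[0,0,0],-1],[[0,0,0],[0,0,0],1],[[0,0,0],[0,0,0],1],[[0,0,0],[0,0,0],1],[[0,0,0],[0,0,0],1]]'
python3 go.py
python3 -m jog '[[[0,0,-0.2],[0,0,0],1],[[0,0,-0.4],[0,0,0],1],[[0,0,-0.5],[0,0,0],1],[[0,0,-0.7],[0,0,0],1],[[0,0,-0.6],[0,0,0],1]]'
python3 go.py d36,0.1
```

```text
time_s: 17.77
ee_pos: [0.652, -0.1448, -0.0172]
tool_rot: [0.63, 0.777, -0.001, -0.002]
ft_force: [-0.3, 0.5, -1.4]
opening: 0.692
time_s: 18.4
ee_pos: [0.6545, -0.1455, -0.0155]
tool_rot: [0.63, 0.777, 0.0, 0.0]
ft_force: [0.2, -1.0, 0.3]
opening: 0.999
t 18.4 pos [ 0.6545 -0.1455 -0.0155] yaz 11.92 tilt [ 0.0006 -0.0001] op 84.9 F [ 0.2 -1.   0.3] q6 -0.49
time_s: 19.02
ee_pos: [0.6546, -0.1456, 0.1061]
tool_rot: [0.63, 0.777, 0.0, 0.001]
ft_force: [0.5, 0.5, 0.3]
opening: 1.001
t 19.02 pos [ 0.6546 -0.1456  0.1061] yaz 11.92 tilt [ 0.0012 -0.0004] op 85.1 F [0.5 0.5 0.3] q6 -0.49
d36,0.1 units [ 5.81  -3.211  0.115] per-turn z to 12deg -0.0005
```

```bash

python3 -m jog '[[[0.5,-0.27,0],[0,0,0],1],[[0.5,-0.27,0],[0,0,0],1],[[0.5,-0.27,0],[0,0,0],1],[[0.5,-0.27,0],[0,0,0],1],[[0.5,-0.27,0],[0,0,0],1]]' >/dev/null
python3 -m jog '[[[0.5,-0.27,0],[0,0,0],1],[[0.5,-0.27,0],[0,0,0],1],[[0.5,-0.27,0],[0,0,0],1],[[0.5,-0.27,0],[0,0,0],1],[[0.5,-0.27,0],[0,0,0],1]]' >/dev/null
python3 -m jog '[[[0.5,-0.27,0],[0,0,0],1],[[0.31,-0.24,0],[0,0,0],1],[[0,0,0],[0,0,0],1],[[0,0,0],[0,0,0],1],[[0,0,0],[0,0,0],1]]'
python3 chk.py; python3 go.py d36,-0.029
cat > wl.py <<'E'
from h import *; from plant import manip,viewer
o=manip.get_obs(); r=viewer.get_image("wrist")
T=np.eye(4); T[:3,:3]=R.from_quat(o["tool_rot"]).as_matrix(); T[:3,3]=o["ee_pos"]
W=world(r,T@r["T_tool_cam"]); z=W[...,2]; blobs((z>.028)&(z<.036)&(r["depth"]>0),W,300); print("rack"); blobs((z>.042)&(z<.05)&(r["depth"]>0),W,300)
E
python3 wl.py
```

```text
time_s: 20.9
ee_pos: [0.4384, 0.1051, 0.1042]
tool_rot: [0.63, 0.776, 0.0, 0.0]
ft_force: [0.3, -0.3, -0.2]
opening: 1.003
px [310. 108.] n 514 circ [ 0.6549 -0.1464  0.0601] mean [ 0.6546 -0.1464] z 0.0464
px [271. 117.] n 324 circ [ 0.6355 -0.059   0.0477] mean [ 0.6355 -0.0592] z 0.0462
t 20.95 pos [0.4382 0.1051 0.1041] yaz 11.87 tilt [ 0.0005 -0.0001] op 85.3 F [-0.2 -0.2 -0.7] q6 -0.07
d36,-0.029 units [ 0.01  -0.011  2.663] per-turn z to 12deg -0.0007
px [101.  66.] n 1553 circ [0.2855 0.1851 0.0368] mean [0.2864 0.1856] z 0.0321
px [254. 187.] n 1011 circ [0.4355 0.1068 0.0358] mean [0.4352 0.1075] z 0.0321
rack
px [400. 360.] n 579 circ [ 0.6346 -0.0585  0.047 ] mean [ 0.6412 -0.0572] z 0.0461
```

```bash

python3 -m jog '[[[0.02,-0.02,0.4],[0,0,0],1],[[0,0,0.6],[0,0,0],1],[[0,0,0.6],[0,0,0],1],[[0,0,0.6],[0,0,0],1],[[0,0,0.48],[0,0,0],1]]'
python3 -m jog '[[[0,0,0],[0,0,0],-1],[[0,0,0],[0,0,0],-1],[[0,0,0],[0,0,0],-1],[[0,0,0],[0,0,0],-1],[[0,0,0],[0,0,0],-1]]' 60
python3 go.py
python3 -m jog '[[[0,0,-0.3],[0,0,0],-1],[[0,0,-0.5],[0,0,0],-1],[[0,0,-0.6],[0,0,0],-1],[[0,0,-0.6],[0,0,0],-1],[[0,0,-0.6],[0,0,0],-1]]'
python3 -m jog '[[[0,0,0],[0,0,0],-1],[[0,0,0],[0,0,0],-1],[[0,0,0],[0,0,0],-1],[[0,0,0],[0,0,0],-1],[[0,0,0],[0,0,0],-1]]' >/dev/null
python3 go.py p36,0.1; python3 held.py
```

```text
time_s: 21.62
ee_pos: [0.4364, 0.106, -0.0311]
tool_rot: [0.63, 0.776, -0.0, -0.0]
ft_force: [0.3, 0.6, 0.2]
opening: 1.001
time_s: 22.25
ee_pos: [0.4374, 0.1065, -0.0287]
tool_rot: [0.63, 0.777, 0.001, 0.001]
ft_force: [0.2, -0.7, 6.9]
opening: 0.405
t 22.25 pos [ 0.4374  0.1065 -0.0287] yaz 11.92 tilt [0.0029 0.0003] op 34.4 F [ 0.2 -0.7  6.9] q6 -0.06
time_s: 22.88
ee_pos: [0.4358, 0.1064, 0.1014]
tool_rot: [0.63, 0.777, 0.0, 0.0]
ft_force: [0.7, 1.0, -0.2]
opening: 0.405
t 23.5 pos [0.4357 0.1063 0.0995] yaz 11.91 tilt [-0.0014 -0.0002] op 34.1 F [-0.1  0.4 -0.4] q6 -0.06
p36,0.1 units [-2.226  3.207 -0.015] per-turn z to 12deg -0.0005
held white n 4429 tool x [-0.015   0.0184] y [-0.0169  0.0155] z [-0.0621 -0.0313]
```

```bash

python3 -m jog '[[[-0.27,0.4,0],[0,0,0],-1],[[-0.28,0.4,0],[0,0,0],-1],[[-0.28,0.4,0],[0,0,0],-1],[[-0.28,0.4,0],[0,0,0],-1],[[-0.28,0.4,0],[0,0,0],-1]]' >/dev/null
python3 -m jog '[[[-0.27,0.4,0],[0,0,0],-1],[[-0.27,0.4,0],[0,0,0],-1],[[-0.27,0.37,0],[0,0,0],-1],[[0,0,0],[0,0,0],-1],[[0,0,0],[0,0,0],-1]]' 
python3 go.py p36,-0.0138
```

```text
time_s: 24.8
ee_pos: [0.6126, 0.0318, 0.0995]
tool_rot: [0.63, 0.777, -0.001, -0.001]
ft_force: [-0.1, 0.2, -0.6]
opening: 0.4
t 24.8 pos [0.6126 0.0318 0.0995] yaz 11.91 tilt [-0.0022  0.0003] op 34.0 F [-0.1  0.2 -0.6] q6 -0.23
p36,-0.0138 units [-0.039  0.058  2.266] per-turn z to 12deg -0.0005
```

```bash

python3 -m jog '[[[-0.01,0.02,0.5],[0,0,0],-1],[[0,0,0.6],[0,0,0],-1],[[0,0,0.6],[0,0,0],-1],[[0,0,0.4],[0,0,0],-1],[[0,0,0.16],[0,0,0],-1]]'
python3 -m jog '[[[0,0,0],[0,0,0],-1],[[0,0,0],[0,0,0],1],[[0,0,0],[0,0,0],1],[[0,0,0],[0,0,0],1],[[0,0,0],[0,0,0],1]]'
python3 go.py
python3 -m jog '[[[0,0,-0.2],[0,0,0],1],[[0,0,-0.4],[0,0,0],1],[[0,0,-0.5],[0,0,0],1],[[0,0,-0.7],[0,0,0],1],[[0,0,-0.6],[0,0,0],1]]'
python3 go.py d24,0.1
```

```text
time_s: 25.42
ee_pos: [0.6127, 0.0318, -0.0141]
tool_rot: [0.63, 0.777, -0.001, -0.001]
ft_force: [-0.2, 0.2, 0.1]
opening: 0.405
time_s: 26.05
ee_pos: [0.6152, 0.0312, -0.0126]
tool_rot: [0.63, 0.777, 0.0, 0.0]
ft_force: [-0.7, 0.3, 0.8]
opening: 0.998
t 26.05 pos [ 0.6152  0.0312 -0.0126] yaz 11.91 tilt [0.0006 0.    ] op 84.9 F [-0.7  0.3  0.8] q6 -0.23
time_s: 26.68
ee_pos: [0.6153, 0.0312, 0.109]
tool_rot: [0.63, 0.777, 0.0, 0.0]
ft_force: [-0.3, 0.3, 0.3]
opening: 0.998
t 26.68 pos [0.6153 0.0312 0.109 ] yaz 11.91 tilt [0.0011 0.    ] op 84.8 F [-0.3  0.3  0.3] q6 -0.23
d24,0.1 units [ 5.601 -2.223  0.177] per-turn z to 12deg -0.0005
```

```bash

python3 -m jog '[[[0.5,-0.2,0],[0,0,0],1],[[0.5,-0.2,0],[0,0,0],1],[[0.5,-0.2,0],[0,0,0],1],[[0.5,-0.2,0],[0,0,0],1],[[0.5,-0.2,0],[0,0,0],1]]' >/dev/null
python3 -m jog '[[[0.5,-0.2,0],[0,0,0],1],[[0.5,-0.2,0],[0,0,0],1],[[0.5,-0.2,0],[0,0,0],1],[[0.5,-0.2,0],[0,0,0],1],[[0.5,-0.2,0],[0,0,0],1]]' >/dev/null
python3 -m jog '[[[0.5,-0.2,0],[0,0,0],1],[[0.11,-0.03,0],[0,0,0],1],[[0,0,0],[0,0,0],1],[[0,0,0],[0,0,0],1],[[0,0,0],[0,0,0],1]]'
python3 chk.py; python3 go.py d24,-0.031; python3 wl.py
```

```text
time_s: 28.55
ee_pos: [0.4484, 0.282, 0.107]
tool_rot: [0.63, 0.776, -0.0, 0.0]
ft_force: [-0.1, 0.2, 0.1]
opening: 1.001
px [310. 108.] n 510 circ [ 0.6549 -0.1463  0.0605] mean [ 0.6547 -0.146 ] z 0.0461
px [271. 117.] n 327 circ [ 0.6357 -0.0589  0.0479] mean [ 0.6356 -0.0591] z 0.046
px [232. 126.] n 180 circ [0.6157 0.0308 0.0357] mean [0.6153 0.031 ] z 0.046
t 28.6 pos [0.4484 0.2821 0.1071] yaz 11.85 tilt [ 0.0001 -0.0001] op 85.4 F [0.2 0.3 0. ] q6 0.28
d24,-0.031 units [0.004 0.007 2.762] per-turn z to 12deg -0.0008
px [255. 186.] n 433 circ [0.4463 0.2837 0.0239] mean [0.446  0.2844] z 0.0321
px [ 87. 243.] n 856 circ [0.2855 0.1856 0.0372] mean [0.2864 0.187 ] z 0.0321
rack
```

```bash

python3 -m jog '[[[0.02,0,0.45],[0,0,0],1],[[0,0,0.6],[0,0,0],1],[[0,0,0.6],[0,0,0],1],[[0,0,0.6],[0,0,0],1],[[0,0,0.48],[0,0,0],1]]'
python3 -m jog '[[[0,0,0],[0,0,0],-1],[[0,0,0],[0,0,0],-1],[[0,0,0],[0,0,0],-1],[[0,0,0],[0,0,0],-1],[[0,0,0],[0,0,0],-1]]' 60
python3 go.py
python3 -m jog '[[[0,0,-0.3],[0,0,0],-1],[[0,0,-0.5],[0,0,0],-1],[[0,0,-0.6],[0,0,0],-1],[[0,0,-0.6],[0,0,0],-1],[[0,0,-0.6],[0,0,0],-1]]'
python3 -m jog '[[[0,0,0],[0,0,0],-1],[[0,0,0],[0,0,0],-1],[[0,0,0],[0,0,0],-1],[[0,0,0],[0,0,0],-1],[[0,0,0],[0,0,0],-1]]' >/dev/null
python3 go.py p24,0.1; python3 held.py
```

```text
time_s: 29.28
ee_pos: [0.4479, 0.2832, -0.0305]
tool_rot: [0.63, 0.776, -0.0, -0.0]
ft_force: [-0.9, -0.7, 0.6]
opening: 0.995
time_s: 29.9
ee_pos: [0.4488, 0.2841, -0.0281]
tool_rot: [0.63, 0.777, 0.001, 0.001]
ft_force: [0.4, 0.3, 6.9]
opening: 0.263
t 29.9 pos [ 0.4488  0.2841 -0.0281] yaz 11.92 tilt [0.0024 0.0011] op 22.4 F [0.4 0.3 6.9] q6 0.28
time_s: 30.52
ee_pos: [0.4476, 0.2836, 0.1026]
tool_rot: [0.63, 0.777, 0.0, 0.0]
ft_force: [0.1, -0.4, -0.9]
opening: 0.259
t 31.15 pos [0.4474 0.2834 0.0999] yaz 11.91 tilt [-0.0013 -0.0007] op 22.8 F [ 0.1 -0.4 -0.2] q6 0.28
p24,0.1 units [-3.847  2.245 -0.004] per-turn z to 12deg -0.0005
held white n 1829 tool x [-0.01    0.0123] y [-0.0112  0.0097] z [-0.0611 -0.0299]
```

```bash

python3 -m jog '[[[-0.42,0.24,0],[0,0,0],-1],[[-0.42,0.24,0],[0,0,0],-1],[[-0.42,0.24,0],[0,0,0],-1],[[-0.42,0.24,0],[0,0,0],-1],[[-0.42,0.24,0],[0,0,0],-1]]' >/dev/null
python3 -m jog '[[[-0.42,0.24,0],[0,0,0],-1],[[-0.42,0.25,0],[0,0,0],-1],[[-0.43,0.25,0],[0,0,0],-1],[[-0.44,0.25,0],[0,0,0],-1],[[0,0,0],[0,0,0],-1]]' >/dev/null
python3 -m jog '[[[0,0,0.4],[0,0,0],-1],[[0,0,0.4],[0,0,0],-1],[[0,0,0],[0,0,0],-1],[[0,0,0],[0,0,0],-1],[[0,0,0],[0,0,0],-1]]' >/dev/null
python3 go.py p24,-0.013
```

```text
t 33.08 pos [0.595  0.1201 0.0616] yaz 11.93 tilt [0.0018 0.0003] op 22.5 F [-0.4  0.2 -0.5] q6 -0.08
p24,-0.013 units [-0.042  0.03   1.493] per-turn z to 12deg -0.0004
```

```bash

python3 -m jog '[[[-0.01,0,0.4],[0,0,0],-1],[[0,0,0.5],[0,0,0],-1],[[0,0,0.4],[0,0,0],-1],[[0,0,0.19],[0,0,0],-1],[[0,0,0],[0,0,0],-1]]'
python3 -m jog '[[[0,0,0],[0,0,0],-1],[[0,0,0],[0,0,0],1],[[0,0,0],[0,0,0],1],[[0,0,0],[0,0,0],1],[[0,0,0],[0,0,0],1]]'
python3 go.py
python3 -m jog '[[[0,0,-0.2],[0,0,0],1],[[0,0,-0.4],[0,0,0],1],[[0,0,-0.5],[0,0,0],1],[[0,0,-0.7],[0,0,0],1],[[0,0,-0.6],[0,0,0],1]]'
python3 -m jog '[[[0,-0.7,0],[0,0,0],1],[[0,-0.7,0],[0,0,0],1],[[0,-0.7,0],[0,0,0],1],[[0,-0.6,0],[0,0,0],1],[[0,0,0],[0,0,0],1]]'
python3 chk.py; python3 go.py p60,0.1; python3 - <<'E'
from h import *; from plant import viewer
a=cv2.imread("pics/chk.png")[80:270,100:440]; s=viewer.get_image("side")["img"][90:300,140:360,::-1]
cv2.imwrite("pics/fin.png",np.vstack([cv2.resize(a,(537,300)),cv2.resize(s,(314,300))]) if 0 else np.hstack([cv2.resize(a,(480,268)),cv2.resize(s,(281,268))]))
E
```

```text
time_s: 33.7
ee_pos: [0.5949, 0.1195, -0.0133]
tool_rot: [0.63, 0.777, 0.0, 0.0]
ft_force: [0.4, -0.0, -0.0]
opening: 0.262
time_s: 34.33
ee_pos: [0.5944, 0.1194, -0.0139]
tool_rot: [0.63, 0.777, 0.0, 0.0]
ft_force: [-0.8, 0.4, -0.0]
opening: 1.002
t 34.33 pos [ 0.5944  0.1194 -0.0139] yaz 11.92 tilt [ 0. -0.] op 85.2 F [-0.8  0.4 -0. ] q6 -0.08
time_s: 34.95
ee_pos: [0.5947, 0.1194, 0.1081]
tool_rot: [0.63, 0.777, 0.0, 0.0]
ft_force: [-0.0, -0.2, 0.5]
opening: 1.004
time_s: 35.58
ee_pos: [0.4595, 0.0911, 0.1066]
tool_rot: [0.63, 0.777, -0.001, -0.001]
ft_force: [0.7, -0.4, 0.2]
opening: 0.999
px [309. 108.] n 509 circ [ 0.655  -0.1465  0.0606] mean [ 0.6547 -0.146 ] z 0.0462
px [271. 117.] n 327 circ [ 0.6357 -0.0593  0.0479] mean [ 0.6354 -0.0591] z 0.0463
px [232. 126.] n 176 circ [0.6148 0.0306 0.0363] mean [0.6151 0.0309] z 0.046
t 35.62 pos [0.4621 0.0914 0.1069] yaz 11.91 tilt [0.0015 0.0002] op 85.1 F [-0.8 -0.2 -0. ] q6 -0.1
p60,0.1 units [-5.419  2.759  0.143] per-turn z to 12deg -0.0005
```

View pics/fin.png

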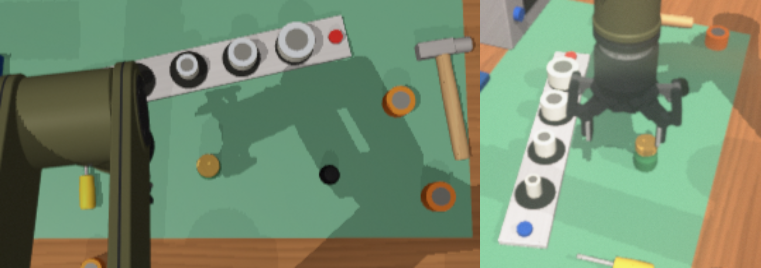

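All four stand in the right order and the jar is still upright. Moving aside to see die 24 unobstructed from the top.

```bash

python3 -m jog '[[[-0.8,0,-0.3],[0,0,0],1],[[-0.8,0,-0.3],[0,0,0],1],[[-0.8,0,0],[0,0,0],1],[[-0.8,0,0],[0,0,0],1],[[-0.8,0,0],[0,0,0],1]]' >/dev/null
python3 -m jog '[[[-0.8,-0.2,0],[0,0,0],1],[[-0.8,-0.2,0],[0,0,0],1],[[-0.5,0,0],[0,0,0],1],[[0,0,0],[0,0,0],1],[[0,0,0],[0,0,0],1]]' 
python3 - <<'E'
from h import *; from plant import viewer
for n in("top","side"):
    r=viewer.get_image(n); W=world(r); z=W[...,2]; print(n)
    m=(z>.0435)&(z<.05)&(W[...,0]>.54)&(W[...,0]<.7)&(abs(W[...,1])<.2); blobs(m,W,25)
    v=r["img"].max(-1); k=(v<60)&(z>.005)&(z<.022)&(W[...,0]>.54)&(W[...,0]<.7)&(abs(W[...,1])<.2); print("pads"); blobs(k,W,80)
    print("jar"); blobs((z>.048)&(z<.062)&(abs(W[...,0]-.45)<.04)&(abs(W[...,1])<.04),W,40)
    if n=="top": cv2.imwrite("pics/fin2.png",cv2.resize(r["img"][85:220,100:380],None,fx=2.8,fy=2.8,interpolation=cv2.INTER_CUBIC)[:,:,::-1])
E
```

```text
time_s: 36.92
ee_pos: [0.506, -0.2102, 0.1359]
tool_rot: [0.63, 0.777, 0.0, -0.0]
ft_force: [-0.5, 0.1, -0.3]
opening: 1.002
top
px [310. 108.] n 466 circ [ 0.6554 -0.1462  0.0607] mean [ 0.6549 -0.1462] z 0.0463
px [271. 117.] n 298 circ [ 0.6358 -0.0591  0.0479] mean [ 0.636 -0.059] z 0.0461
px [232. 126.] n 157 circ [0.6157 0.0308 0.0359] mean [0.6155 0.0305] z 0.046
px [194. 135.] n 71 circ [0.5961 0.118  0.0239] mean [0.5959 0.1185] z 0.0468
pads
px [269. 126.] n 148 circ [ 0.6346 -0.057   0.0615] mean [ 0.6213 -0.0534] z 0.0139
px [234. 131.] n 272 circ [0.6154 0.0306 0.0618] mean [0.6101 0.0279] z 0.0141
px [197. 138.] n 394 circ [0.5962 0.1185 0.0629] mean [0.5952 0.1169] z 0.0141
jar
px [247. 197.] n 206 circ [ 0.4518 -0.003   0.0364] mean [ 0.4514 -0.0033] z 0.0548
side
px [204. 142.] n 320 circ [ 0.6565 -0.1466  0.0635] mean [ 0.6546 -0.1449] z 0.0461
px [197. 167.] n 246 circ [ 0.6355 -0.0587  0.0501] mean [ 0.6355 -0.0581] z 0.046
px [190. 197.] n 169 circ [0.6148 0.031  0.0382] mean [0.6148 0.032 ] z 0.046
px [181. 230.] n 94 circ [0.5955 0.119  0.0257] mean [0.5953 0.1197] z 0.0458
pads
jar
px [270. 202.] n 213 circ [ 0.4523 -0.0023  0.0379] mean [ 4.511e-01 -4.000e-04] z 0.0546
```

View pics/fin2.png

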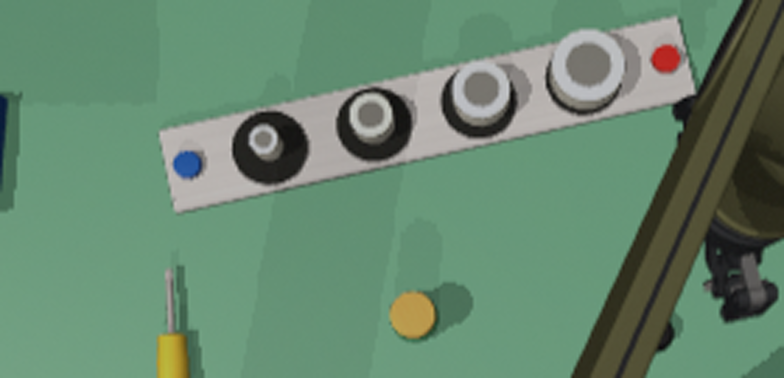

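```bash
python3 -c "
from plant import manip
print(manip.sign_off(), manip.get_obs()['time_s'])"
```

```text
the job is handed in; nothing more can be done
the job is handed in; nothing more can be done
```

The four white dies now stand upright on the rack pads, going 60, 48, 36, 24 mm from the red-button end to the blue-button end. I handed the job in at about 37 s.

- **Centring:** in the last top view, the 60 and 48 mm dies are each about 2 mm off their pad centres. The 36 and 24 mm dies are within 1 mm. The side camera agrees to about 1–2 mm, and all die tops read 46 mm, as they should on the pads.
- **Surroundings:** the jar is within 1 mm of where it started. The orange decoys were not touched, and the open gripper ended well above everything.
- **First grasp missed:** the gripper closed above the 48 mm die without touching it. The cameras showed the real fingertips about 33 mm short of the reported tool point, so I worked that much lower from then on.
- **Hard contact:** setting the 48 mm die down gave about 44 N of vertical force at the wrist, through the held die. That is under the 120 N limit. I set the other three down slightly higher, with almost no contact force.

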